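Set the buttons on the mosaic sample plates with the hand punch

TASK

Tip the lying punch up onto its die face by its red knob and let it stand on the table, then take it again and press the brass button of every sample plate down flush with the plate, using the punch only: held square, pressed with a steady, gentle force without a blow, and lifted off without skidding. Slide every plate along the table, never lifting it, until one of its long edges lies flat against the front of the aluminium stop rail (the mosaic ends to left and right), and leave the punch standing upright on the middle of the cork pad. Leave the cork sanding block and the try square where they lie.

Things in the scene. Friction and masses are not known exactly. Their poses are not given: they have to be found in the camera images.
- punch: Punch, 130 mm long, 0.34 kg, along its x: steel die block 34x34 mm (x 0 to 50), wooden shank 20x20 mm (to 108), red ball knob 26 mm dia (centre x 117, end 130). Starts lying level on the die block, z up, axis line 17 mm above the table; weight in the block (about 30 mm from the face), so the knob hangs 4 mm clear. Shank sides face its y and z. Upright: x points up. Origin: face end, on the side it lies on.
- punch_face (a point): Centre of the punch's flat die face; same axes as the punch.
- punch_knob (a point): Centre of the punch's red ball knob, 117 mm from the die face; same axes as the punch.
- rail: Aluminium stop rail fixed to the table, 25 mm (its x) x 400 mm (its y) x 22 mm high. Origin: centre of its underside. Its front face, against which the plates go, is the one at x = -12.5 mm in its own frame, towards the robot.
- pad: Round cork parking pad fixed to the table, 72 mm diameter, 6 mm thick. Origin: centre of its underside.
- pad_top (a point): Centre of the cork pad's top surface, 6 mm above the table.
- plate_1: Pale wooden sample plate with blue and white mosaic chips let in at both ends, 60 mm (its x) x 70 mm (its y) x 20 mm high, 0.36 kg, loose on the table; brass button at its middle. Origin: centre of its underside, z up. May be absent.
- button_1 (a joint): How far the brass button of plate_1 has been pressed in: 0 = standing 6 mm proud, 0.006 = flush with the plate. The button gives way at about 8 N, stops hard at 0.006 and stays where it is left; it never springs back.
- button_1_top (a point): Centre of the top of the round brass button (20 mm diameter) of plate_1, 26 mm above the plate's underside when proud, 20 mm when flush.
- plate_2: Pale wooden sample plate with terracotta and white mosaic chips let in at both ends, 60 mm (its x) x 70 mm (its y) x 20 mm high, 0.36 kg, loose on the table; brass button at its middle. Origin: centre of its underside, z up. May be absent.
- button_2 (a joint): How far the brass button of plate_2 has been pressed in: 0 = standing 6 mm proud, 0.006 = flush with the plate. The button gives way at about 8 N, stops hard at 0.006 and stays where it is left; it never springs back.
- button_2_top (a point): Centre of the top of the round brass button (20 mm diameter) of plate_2, 26 mm above the plate's underside when proud, 20 mm when flush.
- plate_3: Pale wooden sample plate with green and white mosaic chips let in at both ends, 60 mm (its x) x 70 mm (its y) x 20 mm high, 0.36 kg, loose on the table; brass button at its middle. Origin: centre of its underside, z up. May be absent.
- button_3 (a joint): How far the brass button of plate_3 has been pressed in: 0 = standing 6 mm proud, 0.006 = flush with the plate. The button gives way at about 8 N, stops hard at 0.006 and stays where it is left; it never springs back.
- button_3_top (a point): Centre of the top of the round brass button (20 mm diameter) of plate_3, 26 mm above the plate's underside when proud, 20 mm when flush.
- plate_4: Pale wooden sample plate with yellow and white mosaic chips let in at both ends, 60 mm (its x) x 70 mm (its y) x 20 mm high, 0.36 kg, loose on the table; brass button at its middle. Origin: centre of its underside, z up. May be absent.
- button_4 (a joint): How far the brass button of plate_4 has been pressed in: 0 = standing 6 mm proud, 0.006 = flush with the plate. The button gives way at about 8 N, stops hard at 0.006 and stays where it is left; it never springs back.
- button_4_top (a point): Centre of the top of the round brass button (20 mm diameter) of plate_4, 26 mm above the plate's underside when proud, 20 mm when flush.
- sanding_block: Cork sanding block, 60 x 101 x 32 mm; bystander. Origin: centre of its underside.
- try_square: Small try square lying flat, 148 x 75 x 14 mm; bystander. Origin: centre of its underside.
Things that resemble listed ones, but are neither listed nor needed, are in the scene too. Several things have the shape of the pad; the one meant has the colours described above.

How it is judged (in metres and radians):
On the way, in this order (a step that is already met when the one before it is completed fails the run):
1. the punch has been tipped up and stands on its die face on the table, let go (angle between punch's own x axis and vertical below 0.1 rad and height (world z) of punch_face below 0.005 m and contact force between the fingers and punch below 0.3 N and linear speed of punch below 0.03 m/s), for 0.2 s.
2. the buttons of all plates present are pressed in to within 1.5 mm of flush (value of joint each of button_1, button_2, button_3, button_4 above 0.0045 m), for 0.2 s.
At the end, for the whole second after the job is handed in: Each plate present: button within 1.5 mm of flush, lying flat and still along the rail's front (gap at the centre under 6 mm, askew under 0.1 rad, centre at least 20 mm inside the rail's ends). Punch upright within 0.1 rad, still, on the pad, face centre within 20 mm of the pad's centre (all of step 2 and x of plate_1 in the frame of rail between -0.0485 and -0.038 m and y of plate_1 in the frame of rail between -0.18 and 0.18 m and angle between the x axis of each of plate_1, plate_2, plate_3, plate_4 and the x axis of rail, either way round below 0.1 rad and height (world z) of each of plate_1, plate_2, plate_3, plate_4 below 0.006 m and angle between each of plate_1, plate_2, plate_3, plate_4's own z axis and vertical below 0.08 rad and linear speed of each of plate_1, plate_2, plate_3, plate_4, punch below 0.02 m/s and x of plate_2 in the frame of rail between -0.0485 and -0.038 m and y of plate_2 in the frame of rail between -0.18 and 0.18 m and x of plate_3 in the frame of rail between -0.0485 and -0.038 m and y of plate_3 in the frame of rail between -0.18 and 0.18 m and x of plate_4 in the frame of rail between -0.0485 and -0.038 m and y of plate_4 in the frame of rail between -0.18 and 0.18 m and angle between punch's own x axis and vertical below 0.1 rad and distance between punch_face and pad_top below 0.02 m); the robot touches nothing.
It fails at once if a button goes in while the punch is not held square (over 0.15 rad off square to the plate) ((velocity of joint button_1 above 0.004 m/s and angle between the x axis of punch and the z axis of plate_1, either way round above 0.15 rad) or (velocity of joint button_2 above 0.004 m/s and angle between the x axis of punch and the z axis of plate_2, either way round above 0.15 rad) or (velocity of joint button_3 above 0.004 m/s and angle between the x axis of punch and the z axis of plate_3, either way round above 0.15 rad) or (velocity of joint button_4 above 0.004 m/s and angle between the x axis of punch and the z axis of plate_4, either way round above 0.15 rad)).
It fails at once if a button is pressed with the fingers instead of the punch ((velocity of joint button_1 above 0.004 m/s and contact force between the fingers and plate_1 above 2 N) or (velocity of joint button_2 above 0.004 m/s and contact force between the fingers and plate_2 above 2 N) or (velocity of joint button_3 above 0.004 m/s and contact force between the fingers and plate_3 above 2 N) or (velocity of joint button_4 above 0.004 m/s and contact force between the fingers and plate_4 above 2 N)).
It fails at once if a button is struck in (faster than 0.12 m/s), the punch is forced on a plate with over 80 N, or drags it along (over 0.06 m/s while bearing on it with over 4 N) ((velocity of joint button_1 above 0.12 m/s or contact force between punch and plate_1 above 80 N or (contact force between punch and plate_1 above 4 N and linear speed of plate_1 above 0.06 m/s)) or (velocity of joint button_2 above 0.12 m/s or contact force between punch and plate_2 above 80 N or (contact force between punch and plate_2 above 4 N and linear speed of plate_2 above 0.06 m/s)) or (velocity of joint button_3 above 0.12 m/s or contact force between punch and plate_3 above 80 N or (contact force between punch and plate_3 above 4 N and linear speed of plate_3 above 0.06 m/s)) or (velocity of joint button_4 above 0.12 m/s or contact force between punch and plate_4 above 80 N or (contact force between punch and plate_4 above 4 N and linear speed of plate_4 above 0.06 m/s))).
It fails at once if a plate is lifted over 30 mm instead of slid (height (world z) of any of plate_1, plate_2, plate_3, plate_4 above 0.03 m).
It fails at once if a bystander is shifted over 40 mm (distance of any of sanding_block, try_square from where it was at the start of the episode above 0.04 m).
Of plate_1, plate_2, plate_3, plate_4 only 3 to 4 are there at a start; the rules pass over those that are not, and their reading is None.
At some moment in a run one of plate_1, plate_2, plate_3, plate_4 may be knocked a few centimetres aside while the robot is not near it.
It also fails if it takes over 210 s, if anything falls off the work surface, if the arm or the gripper's body presses on something with over 40 N, if the wrist force passes 120 N, or if a joint passes its speed limit or range.

ROBOT

A 6-joint arm with a two-finger parallel gripper is mounted at the origin on the work surface; the furniture and walls round the work are solid. World frame = base frame: x ahead of the robot, y to its left, z up, the work surface at z = 0. Lengths are in mm, angles in rad, forces in N, time in s.
With the tool pointing down it reaches from about 275 to 725 mm from the base axis. Payload 5.6 kg.
Tool frame: the origin (TCP) lies midway between the tips of the shut fingers; the grasp point (between the pads) lies 19 mm behind it (arm.grip_depth is the distance from the TCP to the grasp point, in mm); z points along the fingers, y is the line along which they close (so a half turn about z gives the same grasp; the last joint's range is limited). The gripper opens to 85 mm and grips with 20 to 120 N. Pads are 22 mm wide; open, the fingers measure 114 mm over their backs; the gripper's body (76 mm by 85 mm) begins 54 mm behind the grasp point. The pads swing forward as they close: fully open they stand 13 mm farther back than shut.
Start: joints at [-0.983, 0.255, 0.108, 0, -1.424, -0.285], TCP at [164.026, -524.965, 208.483] pointing down, gripper open.
Joint ranges: [-2.95, 2.95], [-1.21, 1.97], [-1.09, 1.5], [-2.87, 1.71], [-2.94, -0.07], [-3.05, 3.05]. Speed limits (rad/s): [2.57, 2.57, 3.14, 3.14, 3.14, 3.14].

INTERFACE

Orientations are given as a rotation vector (axis times angle).
In Python, from workcell import arm gives the robot as it stands.
- The arm moves only by the tool jog_arm, never from a script. Its argument "increments" is a list that holds one entry, the list of rows, each a list of 6 numbers: the shift along the tool's x, y, z in m, then the turn, a rotation vector about the tool's x, y, z in degrees. A call has 1 to 12 rows; each row shifts and turns the commanded pose from where the row before left it, along the tool's axes as they then stand; what a row does not reach is not made up. A row lasts 1/10 s, in which the tool goes at most 50 mm and 8.59 degrees, less where a joint would pass 70% of its speed; a pose out of reach is approached as far as the arm can. A call is refused whole if a number of a shift passes 0.05 or a number of a turn 8.59, either way. A call with a gripper value outside its range is refused whole. "gripper" is the closure in counts, from 0 (fully open) to 255 (shut), set as the call begins (left out, the last holds). The fingers move at their own pace and stop on an object; "force" is the grip in N (left out, the last holds). Time passes only in rows, so rows that do not move let the fingers close. It gives the time, the measured TCP pose, the force, the opening and the grip force at its end, in the units of the state.
- arm.get_state(): the state, without advancing time (a new reading comes with each control period).
- arm.snapshot(name): name is "side" or "top" or "wrist"; returns the picture (480x640x3 uint8, red, green, blue); there is no depth.
- arm.get_calibration(name): a dict with "fx", "fy", "cx", "cy" (pixels), "R" (3x3) and "t" (3): a world point X has camera coordinates R X + t; the wrist camera has in their place "mount" (4x4, takes a point from camera to tool coordinates, whose origin is the TCP and whose axes are the flange's). Camera axes: x right, y down, z forward; pixel columns grow to the right and rows downward; lengths in mm; the calibration is good to about 2 mm. A picture is of the moment at which its call begins: read the wrist's pose just before it. get_calibration takes no time and is no camera call.
- arm.job_done(): hands the job in; it is judged then, once.
The state is a dict: "time": time; "qpos": joint angles; "dq": joint speeds; "tau": joint torques, N m; "tool_pos": TCP position; "ee_rot": TCP orientation; "ft_force": force on the tool from outside, world axes, zero at the start; "ft_torque": the same for the moment, N m; "finger_gap": finger opening in mm; "grasp_force": force on a finger pad.
Only numpy, scipy, OpenCV 4.12 (cv2) and the standard library are available. Lean on these libraries where they do the work, as an engineer would, in place of code of your own. Each camera call takes 0.05 s, during which the arm holds its last target. There are 200 camera calls.

## Working session

There is one attempt and no reset: what is moved stays moved. The work goes in short steps, Python scripts to look and compute and a tool call to move; the robot and the scene stay as the last step left them, time stands still between calls to the robot, and variables do not carry over. Pictures are saved under pics/ and viewed, at most 14 in all, crops included, and the job is handed in when it is done.

Besides the shell and the picture viewer there is one more tool, called after "Emit:" as a command line: name --argument value ..., lists and objects as JSON in quotes. jog_arm: Moves the arm, as the interface text tells. Its arguments: {"type":"object","properties":{"increments":{"type":"array"},"gripper":{"type":"number"},"force":{"type":"number"}},"required":["increments"]}

```bash
ls; mkdir -p pics; python3 - <<'E'
from workcell import arm
import cv2
for n in("top","side"):
    cv2.imwrite(f"pics/{n}0.png",arm.snapshot(n)[...,::-1]); c=arm.get_calibration(n); print(n,c)
print(arm.get_calibration("wrist"),arm.get_state(),arm.grip_depth)
E
```

```text
pics
top {'fx': 565.0413368953832, 'fy': 565.0413368953832, 'cx': 323.548444532129, 'cy': 233.51697185649724, 'R': array([[ 0.04870553, -0.99880543,  0.00393582],
       [-0.97146014, -0.04828721, -0.23223595],
       [ 0.23214858,  0.00748768, -0.97265152]]), 't': array([-180.06055755,  395.40616125, 1320.77977115])}
side {'fx': 533.0641935335652, 'fy': 533.0641935335652, 'cx': 315.7815296382555, 'cy': 232.66349481393232, 'R': array([[ 0.9714485 , -0.23711591,  0.00799164],
       [-0.08923403, -0.39638225, -0.91373869],
       [ 0.21982973,  0.88693695, -0.40622375]]), 't': array([-411.23819924,   19.76335124, 1282.5112804 ])}
{'fx': 386.75831606140264, 'fy': 386.75831606140264, 'cx': 320.889673220879, 'cy': 239.79723895278, 'mount': array([[ 1.89545332e-05, -9.61576352e-01, -2.74537646e-01,
         7.03050741e+01],
       [ 9.99999997e-01, -2.83292688e-06,  7.89640655e-05,
        -1.28108706e+00],
       [-7.67077231e-05, -2.74537646e-01,  9.61576349e-01,
        -1.65572376e+02],
       [ 0.00000000e+00,  0.00000000e+00,  0.00000000e+00,
         1.00000000e+00]])} {'time': 0.1, 'qpos': array([-9.83444917e-01,  2.55690085e-01,  1.07179729e-01, -4.24152683e-04,
       -1.42390593e+00, -2.84612015e-01]), 'dq': array([ 0.00192365, -0.00113973,  0.00351857,  0.0020899 ,  0.00197847,
       -0.00208747]), 'tau': array([-3.09455761e-03, -3.87606525e+01,  2.38468373e+01,  5.37799358e+00,
       -3.89577675e-03, -1.54340898e-05]), 'tool_pos': array([ 163.8991774 , -524.5252953 ,  207.70289814]), 'ee_rot': array([ 4.73585117e-01, -3.10538339e+00, -2.58464054e-03]), 'ft_force': array([ 0.55376284, -0.021223  ,  0.24665027]), 'ft_torque': array([ 0.01016976, -0.05355395, -0.00188512]), 'grasp_force': 0.0, 'finger_gap': 85.50999767421588} 18.700000000000003
```

View pics/top0.png

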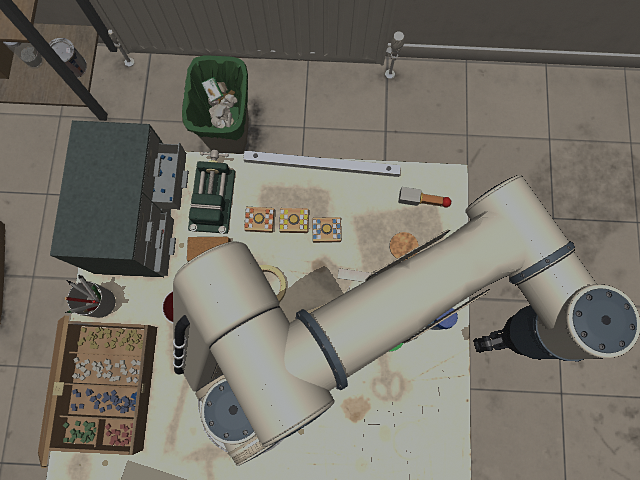

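View pics/side0.png

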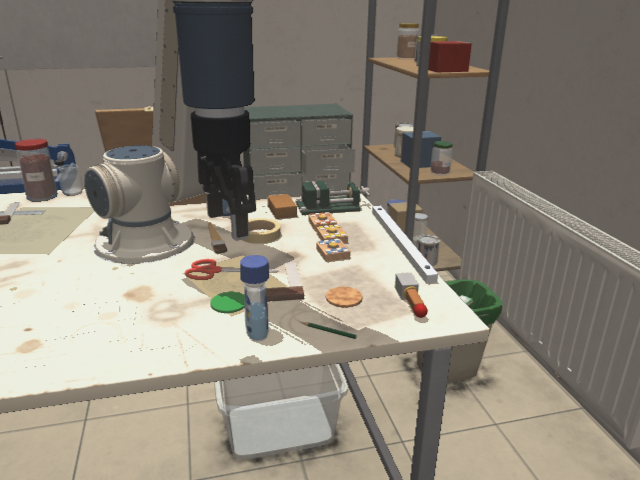

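The top view shows the rail from (244,155) to (400,170), the punch with its die at (410,196) and knob at (447,202), and plates at (259,219) terracotta, (293,220) yellow and (327,230) blue. The cork pad is at (403,243). The side view agrees, with the pad at (344,297), and its green disc at (228,302) is a decoy.

```bash
cat > h.py <<'E'
import numpy as np, cv2
from workcell import arm
from scipy.spatial.transform import Rotation as Rn
def ray(cam,p,st=None):
    c=arm.get_calibration(cam); d=np.array([(p[0]-c['cx'])/c['fx'],(p[1]-c['cy'])/c['fy'],1.])
    if cam=='wrist':
        M=np.array(c['mount']); R=Rn.from_rotvec(st['ee_rot']).as_matrix()
        return R@M[:3,3]+st['tool_pos'], R@M[:3,:3]@d
    return -c['R'].T@c['t'], c['R'].T@d
def pt(cam,p,z,st=None):
    o,d=ray(cam,p,st); return (o+d*(z-o[2])/d[2])[:2]
def proj(cam,X,st=None):
    c=arm.get_calibration(cam); X=np.array(X,float)
    if cam=='wrist':
        M=np.array(c['mount']); R=Rn.from_rotvec(st['ee_rot']).as_matrix()
        X=M[:3,:3].T@(R.T@(X-st['tool_pos'])-M[:3,3])
    else: X=c['R']@X+c['t']
    return X[:2]/X[2]*c['fx']+[c['cx'],c['cy']]
E
python3 - <<'E'
from h import *
np.set_printoptions(precision=1,suppress=True)
for n,p,z in [("railL",(244,153),22),("railR",(400,169),22),("die",(410,195),34),("knob",(447,202),17),("terr",(259,219),26),("yel",(293,220),26),("blue",(327,230),26),("pad",(403,243),6)]: print(n,pt('top',p,z))
for n,p,z in [("terr",(322,216),26),("yel",(332,231),26),("blue",(333,245),26),("pad",(344,297),6),("knob",(420,310),17),("railnear",(428,272),22),("railfar",(378,208),22)]: print(n,pt('side',p,z))
im=cv2.imread('pics/top0.png')[140:260,190:460]; cv2.imwrite('pics/c1.png',cv2.resize(im,(800,356),interpolation=cv2.INTER_CUBIC))
E
```

```text
railL [610.6  52.8]
railR [ 587.4 -345.7]
die [ 515.9 -370.2]
knob [ 507.6 -465.8]
terr [437.7   1. ]
yel [439.3 -83.1]
blue [ 418.1 -168.3]
pad [ 399.1 -358.6]
terr [439.3  -1.1]
yel [439.1 -98.8]
blue [ 420.5 -175.3]
pad [ 390.  -368.2]
knob [ 507.4 -461.4]
railnear [ 579.9 -336.6]
railfar [602.9  30.7]
```

View pics/c1.png

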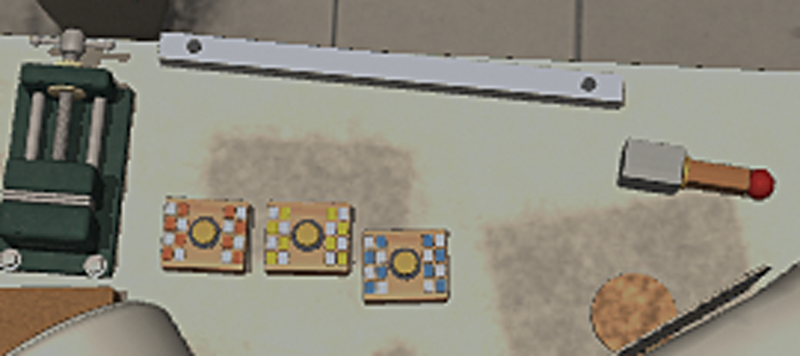

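The crop gives the button centres at top-image (258.8,218.3), (293.9,219.3) and (326.3,228.4), and the pad centre at about (404,246). First I turn the tool across the punch axis.

Emit:
jog_arm --increments '[[[0,0,-0.01,0,0,-8.5],[0,0,-0.01,0,0,-8.5],[0,0,-0.01,0,0,-8.5],[0,0,-0.01,0,0,-8.5],[0,0,-0.01,0,0,-8.5],[0,0,-0.01,0,0,-8.5],[0,0,-0.01,0,0,-8.5],[0,0,-0.01,0,0,-8.5],[0,0,0,0,0,0]]]' --gripper 0 --force 40

```text
time: 1.0
tool_pos: [164.1, -525.4, 289.4]
ee_rot: [2.131, -2.308, 0.003]
ft_force: [0.4, 0.6, -0.6]
finger_gap: 85.2
grasp_force: 0.0
```

```bash
cat >> h.py <<'E'
def go(target,yaw=None):
    """mm target -> total shift in tool axes (m); yaw = desired world angle (deg) of tool y -> turn about tool z, and tilt error"""
    s=arm.get_state(); R=Rn.from_rotvec(s['ee_rot']).as_matrix()
    ya=np.degrees(np.arctan2(R[1,1],R[0,1]))
    print('t%.1f'%s['time'],'pos',s['tool_pos'].round(1),'yaw_y %.1f'%ya,'zdir',R[:,2].round(3),'gap %.1f'%s['finger_gap'],'F',s['ft_force'].round(1),'grip %.1f'%s['grasp_force'])
    if yaw is not None: print('turn z', round(-((yaw-ya+180)%360-180),2), '(shift below is in present axes)')
    if target is not None: print('shift',(R.T@(np.array(target)-s['tool_pos'])/1000).round(4))
    z=np.array([0,0,-1.]); e=R.T@np.cross(R[:,2],z); print('tilt fix deg',np.degrees(e).round(2))
E
python3 -c "
from h import *
go([500,-400,240],175)"
```

```text
t1.0 pos [ 164.1 -525.4  289.4] yaw_y 175.4 zdir [ 0.001 -0.002 -1.   ] gap 85.2 F [ 0.4  0.6 -0.6] grip 0.0
turn z 0.42 (shift below is in present axes)
shift [-0.1519 -0.3247  0.0494]
tilt fix deg [-0.05 -0.09  0.  ]
```

Emit:
jog_arm --increments '[[[-0.019,-0.0405,0.006,0,0,0],[-0.019,-0.0405,0.006,0,0,0],[-0.019,-0.0405,0.006,0,0,0],[-0.019,-0.0405,0.006,0,0,0],[-0.019,-0.0405,0.006,0,0,0],[-0.019,-0.0405,0.006,0,0,0],[-0.019,-0.0405,0.006,0,0,0],[-0.019,-0.0405,0.006,0,0,0],[0,0,0,0,0,0],[0,0,0,0,0,0]]]'

```text
time: 2.0
tool_pos: [499.8, -398.9, 238.6]
ee_rot: [2.127, -2.311, -0.004]
ft_force: [-1.2, 0.6, -0.0]
finger_gap: 85.4
grasp_force: 0.0
```

```bash
python3 -c "
from h import *
go(None)
w=arm.snapshot('wrist')[...,::-1]; t=arm.snapshot('top')[...,::-1]
cv2.imwrite('pics/t2.png',t)
cv2.imwrite('pics/w1.png',w)
cv2.imwrite('pics/m1.png',np.hstack([cv2.resize(w,(400,300)),cv2.resize(t,(400,300))]))
"
```

```text
t2.0 pos [ 499.8 -398.9  238.6] yaw_y 175.3 zdir [-0.003  0.001 -1.   ] gap 85.4 F [-1.2  0.6 -0. ] grip 0.0
tilt fix deg [0.16 0.07 0.  ]
```

View pics/w1.png

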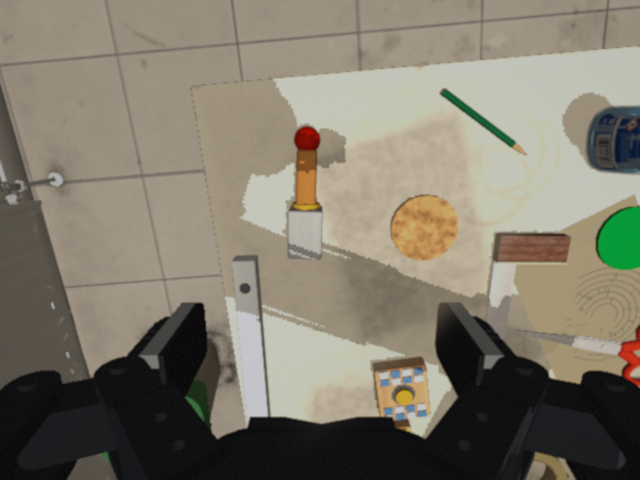

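View pics/t2.png

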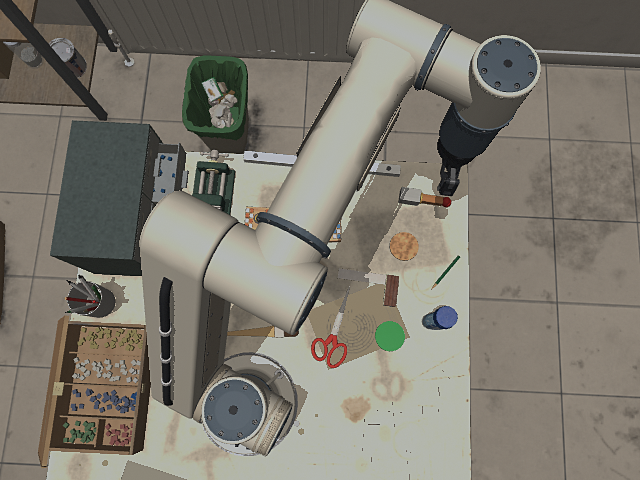

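Wrist view: knob at (307,139), die block top from about (290,208) to (322,259), pad centre at (424,227). The top view shows the former hidden area is empty, so there are three plates: blue, terracotta and yellow.

```bash
python3 -c "
from h import *
s=dict(tool_pos=np.array([499.8,-398.9,238.6]),ee_rot=arm.get_state()['ee_rot'])
im=cv2.imread('pics/w1.png'); hsv=cv2.cvtColor(im,cv2.COLOR_BGR2HSV)
m=((hsv[...,0]<6)|(hsv[...,0]>174))&(hsv[...,1]>180)&(hsv[...,2]>80); m[:100]=0;m[170:]=0;m[:,:270]=0;m[:,345:]=0
ys,xs=np.nonzero(m); k=((xs.min()+xs.max())/2,(ys.min()+ys.max())/2);print('knob',k,pt('wrist',k,17,s))
for p,z in [((289,208),34),((322,209),34),((321,251),34),((288,250),34),((306,205),26)]: print(p,pt('wrist',p,z,s))
print('pad',pt('wrist',(424,227),6,s), 'pad top',pt('top',(404,246),6),'blue',pt('wrist',(404,397),26,s))
print('rail', pt('wrist',(258,257),22,s), pt('wrist',(269,415),22,s))
"
```

```text
knob (np.float64(306.5), np.float64(138.0)) [ 508.17226778 -462.86129028]
(289, 208) [ 530.67453798 -399.02430739]
(322, 209) [ 498.77647246 -395.35302763]
(321, 251) [ 503.32642011 -352.72090567]
(288, 250) [ 536.21721205 -356.54021467]
(306, 205) [ 514.35703804 -399.09226909]
pad [ 392.94404489 -361.32609579] pad top [ 391.63124102 -361.17756281] blue [ 423.09003416 -166.67580423]
rail [ 569.52063053 -347.89412913] [ 581.74123336 -151.81810598]
```

```bash
python3 -c "
from h import *
go([508.2,-463,3],174)"
```

```text
t2.1 pos [ 498.6 -400.1  240.4] yaw_y 175.2 zdir [-0. -0. -1.] gap 85.4 F [ 0.6 -0.2 -0.7] grip 0.0
turn z 1.2 (shift below is in present axes)
shift [ 0.0619 -0.0149  0.2374]
tilt fix deg [ 0.03 -0.    0.  ]
```

Emit:
jog_arm --increments '[[[0.0062,-0.0015,0.02,0,0,1.2],[0.0062,-0.0015,0.02,0,0,0],[0.0062,-0.0015,0.02,0,0,0],[0.0062,-0.0015,0.02,0,0,0],[0.0062,-0.0015,0.02,0,0,0],[0.0062,-0.0015,0.02,0,0,0],[0.0062,-0.0015,0.02,0,0,0],[0.0062,-0.0015,0.02,0,0,0],[0.0062,-0.0015,0.02,0,0,0],[0.0062,-0.0015,0.02,0,0,0],[0,0,0,0,0,0],[0,0,0,0,0,0]]]'

```text
time: 3.3
tool_pos: [507.2, -463.7, 41.3]
ee_rot: [2.103, -2.334, 0.001]
ft_force: [-0.9, -0.5, 0.7]
finger_gap: 85.6
grasp_force: 0.0
```

Emit:
jog_arm --increments '[[[0,0,0.009,0,0,0],[0,0,0.009,0,0,0],[0,0,0.009,0,0,0],[0,0,0.009,0,0,0],[0,0,0,0,0,0]]]'

```text
time: 3.8
tool_pos: [507.0, -462.0, 2.3]
ee_rot: [2.105, -2.332, -0.005]
ft_force: [-0.2, -0.4, 0.3]
finger_gap: 85.4
grasp_force: 0.0
```

```bash
python3 -c "
from h import *
go([508.2,-463,3],174)
w=arm.snapshot('wrist')[...,::-1]; s=arm.snapshot('side')[...,::-1]
s=cv2.resize(s[220:370,330:530],(400,300),interpolation=2)
cv2.imwrite('pics/m2.png',np.hstack([cv2.resize(w,(400,300)),s]))
"
```

```text
t3.8 pos [ 507.  -462.     2.3] yaw_y 174.1 zdir [-0.003  0.002 -1.   ] gap 85.4 F [-0.2 -0.4  0.3] grip 0.0
turn z 0.14 (shift below is in present axes)
shift [ 0.0009 -0.0013 -0.0007]
tilt fix deg [0.17 0.11 0.  ]
```

View pics/m2.png

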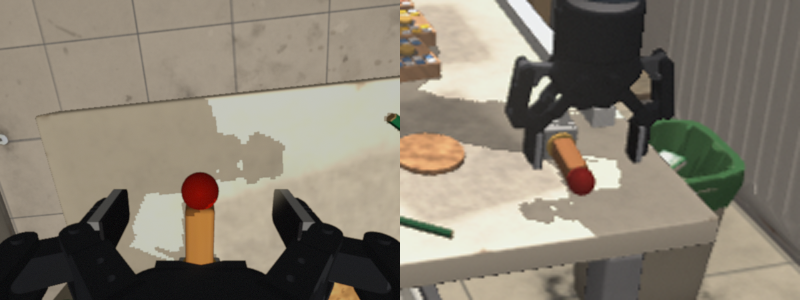

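The knob is at wrist pixel (320,304), well centred between the fingers, but the side view suggests it may lie a little past them in -y.

```bash
python3 -c "
from h import *
s=arm.get_state()
print(pt('wrist',(320,304),17,s), proj('wrist',[508.2,-463,17],s), pt('side',(330+581/2,220+181/2),17), proj('side',[508,-463,17]))
"
```

```text
[ 508.32232563 -461.57117705] [319.94280439 300.94659401] [ 867.56031184 -546.30049828] [420.67651851 310.40152775]
```

Emit:
jog_arm --increments '[[[0,0,0,0,0,0],[0,0,0,0,0,0],[0,0,0,0,0,0],[0,0,0,0,0,0],[0,0,0,0,0,0],[0,0,0,0,0,0],[0,0,0,0,0,0],[0,0,0,0,0,0],[0,0,0,0,0,0],[0,0,0,0,0,0]]]' --gripper 255 --force 25

```text
time: 4.9
tool_pos: [508.1, -463.1, 4.6]
ee_rot: [2.105, -2.332, 0.001]
ft_force: [0.5, -0.9, 1.6]
finger_gap: 0.0
grasp_force: 0.5
```

```bash
python3 -c "
from h import *
go(None)
a0=np.arctan2(17,117);r=np.hypot(17,117)
# knob path: along -u (tool x sign) and up
for n,A in((10,45),(8,85),(1,90)): pass
th=np.radians(np.linspace(0,90,19)); h=r*np.cos(a0+th); z=r*np.sin(a0+th)
print(np.c_[np.diff(h),np.diff(z)].round(1).tolist())
"
```

```text
t4.9 pos [ 508.1 -463.1    4.6] yaw_y 174.1 zdir [ 0. -0. -1.] gap 0.0 F [ 0.5 -0.9  1.6] grip 0.5
tilt fix deg [-0.01 -0.02  0.  ]
[[-1.9, 10.1], [-2.8, 9.9], [-3.7, 9.6], [-4.5, 9.3], [-5.3, 8.9], [-6.0, 8.4], [-6.7, 7.8], [-7.4, 7.2], [-8.0, 6.5], [-8.5, 5.8], [-9.0, 5.0], [-9.4, 4.2], [-9.7, 3.4], [-10.0, 2.5], [-10.2, 1.7], [-10.3, 0.8], [-10.3, -0.1], [-10.3, -1.0]]
```

The fingers shut on nothing, so I look.

```bash
python3 -c "
from h import *
w=arm.snapshot('wrist')[...,::-1]; s=arm.snapshot('side')[...,::-1]
cv2.imwrite('pics/w3.png',w)
s=cv2.resize(s[220:370,330:530],(400,300),interpolation=2)
cv2.imwrite('pics/m3.png',np.hstack([cv2.resize(w,(400,300)),s]))
"
```

```text
(no output)
```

View pics/m3.png

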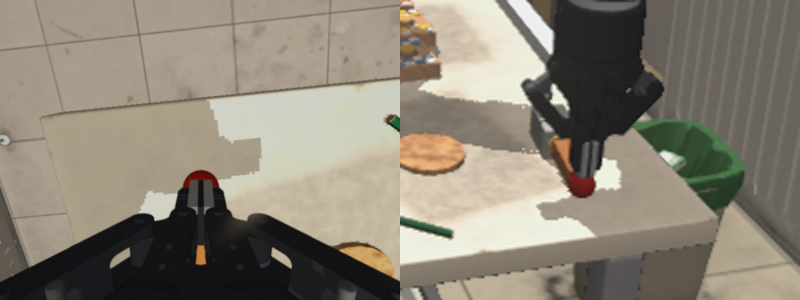

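```bash
python3 -c "
from h import *
s=arm.get_state(); go(None)
print('tcp',proj('wrist',s['tool_pos'],s),proj('side',s['tool_pos']))
im=cv2.imread('pics/w3.png')[240:440,220:420]; sd=arm.snapshot('side')[250:330,380:460,::-1]
cv2.imwrite('pics/m4.png',np.hstack([cv2.resize(im,(400,400)),cv2.resize(sd,(400,400),interpolation=2)]))
"
```

```text
t5.0 pos [ 508.1 -463.1    4.6] yaw_y 174.1 zdir [ 0. -0. -1.] gap -0.0 F [-0.2 -1.   1.3] grip 0.6
tilt fix deg [-0.01 -0.02  0.  ]
tcp [320.62903633 289.30279931] [420.12977802 316.18081758]
```

View pics/m4.png

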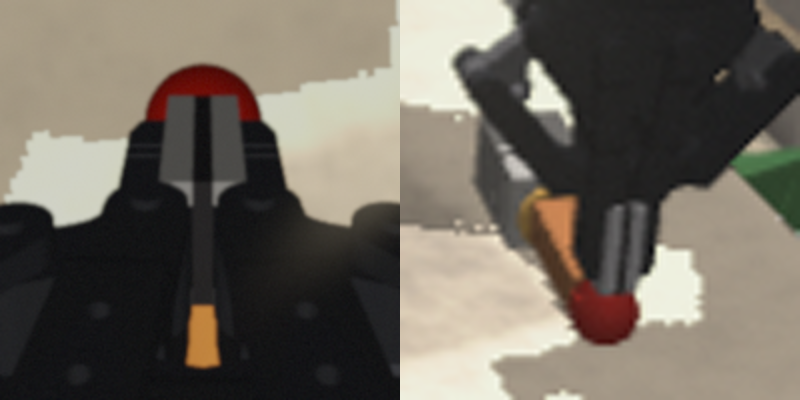

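```bash
python3 -c "
from h import *
s=arm.get_state()
def tri(a,b):
    (o1,d1),(o2,d2)=a,b
    A=np.c_[d1,-d2]; t=np.linalg.lstsq(A,o2-o1,rcond=None)[0]; p,q=o1+d1*t[0],o2+d2*t[1]; print((p+q)/2,np.linalg.norm(p-q))
tri(ray('side',(423,308)),ray('wrist',(322,288),s))
for z in (5,15,25,35): print(z,proj('side',[508,-474,z]),proj('wrist',[508,-474,z],s),proj('wrist',[508,-463,z],s),proj('side',[508,-463,z]))
print(s['qpos'].round(3))
"
```

```text
[ 506.42842539 -474.02938532   29.09893211] 0.09566281902641409
5 [422.58166223 319.19882377] [318.32989588 267.37658272] [320.80386466 289.73404037] [420.10346739 315.9705729 ]
15 [423.07402176 314.52861121] [318.17699687 275.38044536] [320.79469588 298.86979716] [420.58061305 311.33355943]
25 [423.57053246 309.81902319] [318.00525924 284.37046079] [320.78441874 309.10992724] [421.0617413  306.65784227]
35 [424.07124706 305.06955963] [317.81097276 294.54084918] [320.77281932 320.66756577] [421.54690221 301.94293481]
[-0.512  0.638  0.181  0.    -1.113  0.41 ]
```

```bash
python3 -c "
from h import *
for z in (200,208,221,235): print(z,proj('side',[164,-525,z]))
for z in (0,13,17,25,38): print(z,proj('side',[508-42.5,-463+4,z]),proj('side',[508+42.5,-463-4,z]))
im=cv2.imread('pics/side0.png')[160:260,180:280]
cv2.imwrite('pics/m5.png',cv2.resize(im,(500,500),interpolation=2))
"
```

```text
200 [228.85534244 253.72000179]
208 [228.53206982 248.7381073 ]
221 [228.00087965 240.5520337 ]
235 [227.42054536 231.60860934]
0 [397.45668098 319.98534462] [442.01353347 316.58412673]
13 [397.9571656  313.94814304] [442.74723867 310.59977814]
17 [398.11225627 312.07732892] [442.97458103 308.74549668]
25 [398.42400032 308.31685033] [443.43152935 305.01847115]
38 [398.93507521 302.15190124] [444.18057457 298.90900412]
```

View pics/m5.png

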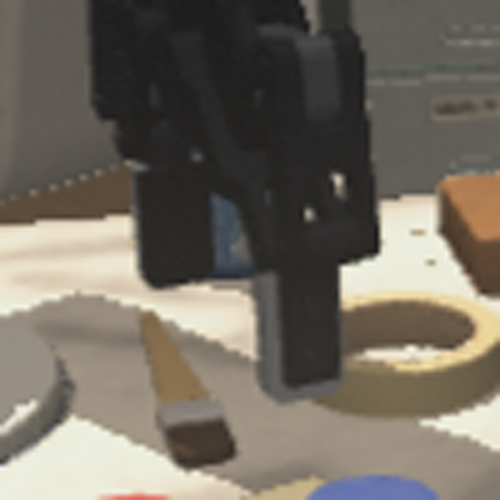

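The start picture and the triangulated tip at (506,-474,29) show that the real fingertips sit about 23 mm short of the reported TCP. The fingers simply closed above the knob. I open them and go 23 mm deeper.

Emit:
jog_arm --increments '[[[0,0,-0.002,0,0,0],[0,0,0,0,0,0],[0,0,0,0,0,0],[0,0,0,0,0,0],[0,0,0,0,0,0],[0,0,0,0,0,0],[0,0,0,0,0,0],[0,0,0,0,0,0],[0,0,0,0,0,0],[0,0,0,0,0,0]]]' --gripper 0

```text
time: 6.05
tool_pos: [508.0, -462.9, 6.5]
ee_rot: [-2.105, 2.332, -0.0]
ft_force: [0.1, 0.7, 0.8]
finger_gap: 85.0
grasp_force: 0.0
```

Emit:
jog_arm --increments '[[[0,0,0.004,0,0,0],[0,0,0.004,0,0,0],[0,0,0.004,0,0,0],[0,0,0.004,0,0,0],[0,0,0.004,0,0,0],[0,0,0.003,0,0,0],[0,0,0,0,0,0],[0,0,0,0,0,0]]]'

```text
time: 6.85
tool_pos: [508.0, -463.0, -16.5]
ee_rot: [2.105, -2.332, 0.0]
ft_force: [-0.3, -0.2, -0.6]
finger_gap: 85.4
grasp_force: 0.0
```

Emit:
jog_arm --increments '[[[0,0,0,0,0,0],[0,0,0,0,0,0],[0,0,0,0,0,0],[0,0,0,0,0,0],[0,0,0,0,0,0],[0,0,0,0,0,0],[0,0,0,0,0,0],[0,0,0,0,0,0],[0,0,0,0,0,0],[0,0,0,0,0,0]]]' --gripper 255 --force 25

```text
time: 7.85
tool_pos: [508.1, -463.0, -16.4]
ee_rot: [-2.105, 2.332, -0.0]
ft_force: [0.4, -0.4, 1.6]
finger_gap: 24.0
grasp_force: 24.5
```

Now the arc about the face edge.

Emit:
jog_arm --increments '[[[-0.0019,0,-0.0103,0,0,0],[-0.0028,0,-0.0101,0,0,0],[-0.0037,0,-0.0097,0,0,0],[-0.0045,0,-0.0093,0,0,0],[-0.0053,0,-0.0089,0,0,0],[-0.006,0,-0.0084,0,0,0],[-0.0067,0,-0.0078,0,0,0],[-0.0074,0,-0.0072,0,0,0],[-0.008,0,-0.0065,0,0,0],[0,0,0,0,0,0]]]'

```text
time: 8.85
tool_pos: [513.5, -416.2, 63.1]
ee_rot: [-2.106, 2.33, -0.003]
ft_force: [0.3, -0.7, -1.5]
finger_gap: 24.0
grasp_force: 24.8
```

Emit:
jog_arm --increments '[[[-0.0085,0,-0.0058,0,0,0],[-0.009,0,-0.005,0,0,0],[-0.0094,0,-0.0042,0,0,0],[-0.0097,0,-0.0034,0,0,0],[-0.01,0,-0.0025,0,0,0],[-0.0102,0,-0.0017,0,0,0],[-0.0103,0,-0.0008,0,0,0],[-0.0103,0,0,0,0,0],[0,0,0,0,0,0],[0,0,0,0,0,0]]]'

```text
time: 9.85
tool_pos: [521.0, -339.8, 85.6]
ee_rot: [-2.106, 2.331, -0.001]
ft_force: [0.8, 1.0, 4.5]
finger_gap: 23.7
grasp_force: 25.4
```

```bash
python3 -c "
from h import *
go(None)
w=arm.snapshot('wrist')[...,::-1]; s=arm.snapshot('side')[...,::-1]
s=cv2.resize(s[180:330,330:530],(400,300),interpolation=2)
cv2.imwrite('pics/m6.png',np.hstack([cv2.resize(w,(400,300)),s]))
"
```

```text
t9.8 pos [ 521.  -339.8   85.6] yaw_y 174.2 zdir [ 0.001 -0.001 -1.   ] gap 23.7 F [0.8 1.  4.5] grip 25.4
tilt fix deg [-0.04 -0.03  0.  ]
```

View pics/m6.png

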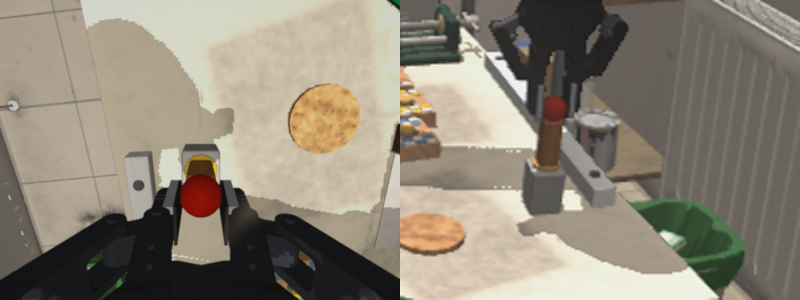

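The punch is upright in both views: knob at wrist (321,313), side (406,234), die base at side (401,285). I release it.

Emit:
jog_arm --increments '[[[0,0,0,0,0,0],[0,0,0,0,0,0],[0,0,0,0,0,0],[0,0,0,0,0,0],[0,0,0,0,0,0],[0,0,0,0,0,0],[0,0,0,0,0,0],[0,0,0,0,0,0],[0,0,0,0,0,0],[0,0,0,0,0,0],[0,0,0,0,0,0]]]' --gripper 0

```text
time: 11.05
tool_pos: [520.6, -339.8, 85.1]
ee_rot: [-2.105, 2.332, -0.0]
ft_force: [0.4, -0.2, 0.5]
finger_gap: 85.4
grasp_force: 0.0
```

```bash
python3 -c "
from h import *
go(None); s=arm.get_state()
w=arm.snapshot('wrist')[...,::-1].copy(); sd=arm.snapshot('side')[...,::-1].copy()
def red(im):
    h=cv2.cvtColor(im,cv2.COLOR_BGR2HSV); m=(((h[...,0]<6)|(h[...,0]>174))&(h[...,1]>180)&(h[...,2]>60)).astype(np.uint8)
    n,l,st,c=cv2.connectedComponentsWithStats(m); return [(st[i],c[i].round(1)) for i in range(1,n) if st[i][4]>60]
rw,rs=red(w),red(sd); print(rw,rs)
def tri(a,b):
    (o1,d1),(o2,d2)=a,b
    t=np.linalg.lstsq(np.c_[d1,-d2],o2-o1,rcond=None)[0]; p,q=o1+d1*t[0],o2+d2*t[1]; print((p+q)/2,np.linalg.norm(p-q))
b=max(rw,key=lambda r:r[0][4])[0]; pw=(b[0]+b[2]/2-.5,b[1]+b[3]/2-.5); print(pw,pt('wrist',pw,117,s))
for r in rs:
    b=r[0]; ps=(b[0]+b[2]/2-.5,b[1]+b[3]/2-.5); tri(ray('side',ps),ray('wrist',pw,s))
sd=cv2.resize(sd[180:330,330:530],(400,300),interpolation=2)
cv2.imwrite('pics/m7.png',np.hstack([cv2.resize(w,(400,300)),sd]))
"
```

```text
t11.1 pos [ 520.6 -339.8   85.1] yaw_y 174.2 zdir [ 0.  0. -1.] gap 85.4 F [ 0.4 -0.2  0.5] grip 0.0
tilt fix deg [-0.  0.  0.]
[(array([ 289,  314,   63,   67, 3367], dtype=int32), array([320. , 347.3]))] []
(np.float64(320.0), np.float64(347.0)) [ 521.95449834 -329.29574343]
```

View pics/m7.png

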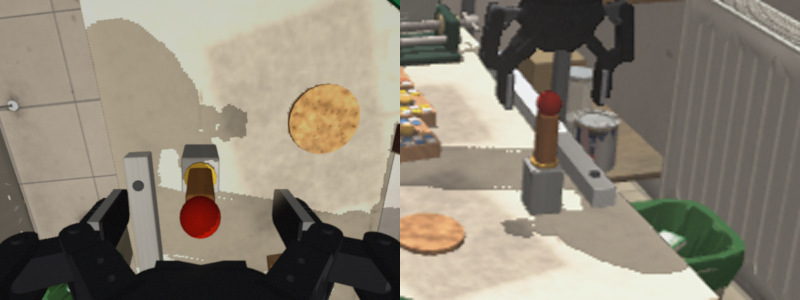

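The punch stands free on its die face: knob at wrist (320,347), side (404,231).

```bash
python3 -c "
from h import *
print(proj('side',[522,-329.3,117]),proj('side',[521,-331,117]))
go([522,-329.5,46],174.2)"
```

```text
[403.91873122 231.05292855] [403.77601455 231.43551742]
t11.2 pos [ 520.6 -339.8   85.1] yaw_y 174.1 zdir [-0.  0. -1.] gap 85.2 F [ 0.3  0.  -0.3] grip 0.0
turn z -0.05 (shift below is in present axes)
shift [-0.0104 -0.0003  0.0391]
tilt fix deg [0. 0. 0.]
```

Emit:
jog_arm --increments '[[[-0.0104,0,0,0,0,0],[0,0,0.005,0,0,0],[0,0,0.005,0,0,0],[0,0,0.005,0,0,0],[0,0,0.005,0,0,0],[0,0,0.005,0,0,0],[0,0,0.004,0,0,0],[0,0,0.004,0,0,0],[0,0,0.003,0,0,0],[0,0,0.003,0,0,0],[0,0,0,0,0,0]]]'

```text
time: 12.25
tool_pos: [521.5, -329.4, 45.6]
ee_rot: [2.105, -2.332, -0.001]
ft_force: [-0.2, -0.0, 0.4]
finger_gap: 85.4
grasp_force: 0.0
```

Emit:
jog_arm --increments '[[[0,0,0,0,0,0],[0,0,0,0,0,0],[0,0,0,0,0,0],[0,0,0,0,0,0],[0,0,0,0,0,0],[0,0,0,0,0,0],[0,0,0,0,0,0],[0,0,0,0,0,0],[0,0,0,0,0,0],[0,0,0,0,0,0]]]' --gripper 255 --force 80

```text
time: 13.25
tool_pos: [522.0, -329.6, 46.3]
ee_rot: [-2.105, 2.332, -0.001]
ft_force: [1.0, -0.2, 0.1]
finger_gap: 19.2
grasp_force: 77.7
```

```bash
python3 -c "
from h import *
go(None)
w=arm.snapshot('wrist')[...,::-1]; s=arm.snapshot('side')[...,::-1]
cv2.imwrite('pics/w8.png',w); cv2.imwrite('pics/s8.png',s)
s=cv2.resize(s[180:330,330:530],(400,300),interpolation=2)
cv2.imwrite('pics/m8.png',np.hstack([cv2.resize(w,(400,300)),s]))
"
```

```text
t13.2 pos [ 522.  -329.6   46.3] yaw_y 174.2 zdir [ 0.001 -0.    -1.   ] gap 19.2 F [ 1.  -0.2  0.1] grip 77.7
tilt fix deg [-0.04 -0.01  0.  ]
```

Gap 19.2 mm, so the shank is gripped flat. Face height = reported z − 46 mm. I lift and carry it towards the plates to measure.

Emit:
jog_arm --increments '[[[0,0,-0.01,0,0,0],[0,0,-0.03,0,0,0],[0,0,-0.03,0,0,0],[0,0,-0.03,0,0,0],[-0.018,0.02,-0.03,0,0,0],[-0.018,0.02,-0.014,0,0,0],[-0.018,0.02,0,0,0,0],[-0.018,0.02,0,0,0,0],[-0.018,0.02,0,0,0,0],[0,0,0,0,0,0],[0,0,0,0,0,0]]]'

```text
time: 14.45
tool_pos: [430.8, -229.5, 190.3]
ee_rot: [2.106, -2.331, -0.001]
ft_force: [0.5, 0.1, -2.6]
finger_gap: 19.4
grasp_force: 78.9
```

```bash
python3 -c "
from h import *
go(None)
s=arm.get_state(); w=arm.snapshot('wrist')[...,::-1]; cv2.imwrite('pics/w9.png',w)
np.savez('w9.npz',tool_pos=s['tool_pos'],ee_rot=s['ee_rot'])
for n,p in (('blue',[423,-167,26]),('yel',[440,-86,26]),('terr',[438,0,26])): print(n,proj('wrist',p,s))
"
```

```text
t14.4 pos [ 430.8 -229.5  190.3] yaw_y 174.2 zdir [-0.  0. -1.] gap 19.4 F [ 0.5  0.1 -2.6] grip 78.9
tilt fix deg [0.02 0.01 0.  ]
blue [336.09799526 279.9660713 ]
yel [326.23268184 358.91479405]
terr [336.27657709 431.34549976]
```

View pics/w9.png

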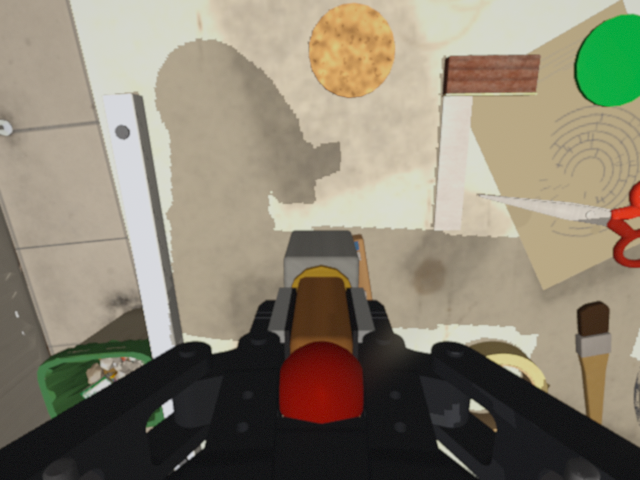

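The view shows the punch held square (die at (321,245), knob at (321,385)), with the plates hidden behind it. The pad is at (351,50). I use the fixed cameras for the buttons instead.

```bash
cat >> h.py <<'E'
def tri(a,b):
    (o1,d1),(o2,d2)=a,b
    t=np.linalg.lstsq(np.c_[d1,-d2],o2-o1,rcond=None)[0]; p,q=o1+d1*t[0],o2+d2*t[1]; return (p+q)/2,np.linalg.norm(p-q)
def mask(im,lo,hi):
    return cv2.inRange(cv2.cvtColor(im,cv2.COLOR_BGR2HSV),lo,hi)
E
python3 - <<'E'
from h import *
np.set_printoptions(precision=1,suppress=True)
arm.snapshot
a=cv2.imread('pics/top0.png'); b=cv2.imread('pics/side0.png'); s1=arm.snapshot('side')[...,::-1].copy(); t1=arm.snapshot('top')[...,::-1].copy()
cv2.imwrite('pics/s10.png',s1);cv2.imwrite('pics/t10.png',t1)
P={'terr':([438,0,26]),'yel':([440,-86,26]),'blue':([421,-167.5,26])}
for n,X in P.items():
    for nm,im,c in (('top',a,'top'),('side',b,'side'),('side1',s1,'side'),('top1',t1,'top')):
        p=proj(c,X); u,v=p.round().astype(int)
        print(n,nm,p, im[v,u])
for nm,im in (('top',a),('side',b),('side1',s1)):
    m=mask(im,(19,120,90),(28,255,255)); 
    k,l,st,ce=cv2.connectedComponentsWithStats(m)
    print(nm,[(st[i][:5].tolist(),ce[i].round(1).tolist()) for i in range(1,k) if st[i][4]>12 and 200<ce[i][0]<450 and 190<ce[i][1]<270])
print(np.abs(s1[195:265,305:355].astype(int)-b[195:265,305:355]).mean(), np.abs(t1[200:245,240:345].astype(int)-a[200:245,240:345]).mean())
E
```

```text
terr top [259.4 218.9] [ 78 143 168]
terr side [321.4 215.9] [ 99 184 229]
terr side1 [321.4 215.9] [ 96 180 226]
terr top1 [259.4 218.9] [126 138 145]
yel top [294.2 219.8] [ 78 145 168]
yel side [331.  228.9] [101 186 229]
yel side1 [331.  228.9] [ 97 182 226]
yel top1 [294.2 219.8] [ 80 148 172]
blue top [326.7 228.8] [ 78 142 167]
blue side [332.3 243.6] [101 186 229]
blue side1 [332.3 243.6] [ 66 111 138]
blue top1 [326.7 228.8] [ 51  91 115]
top [([280, 210, 8, 9, 31], [283.0, 214.5]), ([255, 214, 8, 8, 46], [258.3, 217.8]), ([290, 215, 8, 8, 47], [293.3, 218.6]), ([284, 220, 4, 4, 14], [285.4, 221.5]), ([323, 225, 8, 7, 44], [326.2, 228.1])]
side [([320, 215, 5, 4, 16], [322.2, 216.2]), ([325, 225, 14, 6, 36], [331.4, 227.6]), ([326, 233, 8, 5, 18], [329.7, 234.8]), ([336, 232, 8, 5, 19], [339.5, 234.1]), ([330, 243, 7, 4, 21], [333.1, 244.1])]
side1 [([320, 215, 6, 4, 14], [322.4, 216.1]), ([325, 225, 14, 7, 39], [331.4, 227.8]), ([327, 233, 7, 5, 14], [330.1, 234.4]), ([336, 232, 8, 5, 15], [339.9, 233.6])]
21.637428571428572 35.14779541446208
```

```bash
python3 - <<'E'
from h import *
np.set_printoptions(precision=1,suppress=True)
B={n:pt('top',p,26) for n,p in (('terr',(258.3,217.8)),('yel',(293.3,218.6)),('blue',(326.2,228.1)))}
print(B)
a=cv2.imread('pics/top0.png')
# plate yaw: minAreaRect of non-table saturated region around each
for n,b in B.items():
    u,v=proj('top',[*b,20]).round().astype(int)
    h=cv2.cvtColor(a,cv2.COLOR_BGR2HSV)
    d=a[v-22:v+22,u-24:u+24].astype(int); 
    # vivid color chips + wood
    m=(h[v-16:v+17,u-17:u+18,1]>75).astype(np.uint8)
    pts=np.argwhere(m)[:,::-1]+[u-17,v-16]
    W=np.array([pt('top',p,20) for p in pts]).astype(np.float32); print(n,cv2.minAreaRect(W))
go([*B['blue'],90],174.2)
E
```

```text
{'terr': array([440.7,   2.9]), 'yel': array([442.9, -83.7]), 'blue': array([ 422.8, -166.1])}
terr ((439.1319885253906, 1.8955879211425781), (71.39415740966797, 62.9496955871582), 89.38633728027344)
yel ((441.1120910644531, -83.81382751464844), (61.629722595214844, 67.7233657836914), 2.8564674854278564)
blue ((420.843994140625, -166.60369873046875), (61.83714294433594, 70.59150695800781), 5.429095268249512)
t14.6 pos [ 431.6 -230.1  189.8] yaw_y 174.1 zdir [-0.  0. -1.] gap 19.1 F [-0.3  0.6 -3.2] grip 78.9
turn z -0.08 (shift below is in present axes)
shift [-0.1  0.   0.1]
tilt fix deg [0.1 0.  0. ]
```

Emit:
jog_arm --increments '[[[-0.0125,0.003,0,0,0,0],[-0.0125,0.003,0,0,0,0],[-0.0125,0.003,0.02,0,0,0],[-0.0125,0.003,0.02,0,0,0],[-0.0125,0.0027,0.02,0,0,0],[0,0,0.02,0,0,0],[0,0,0.015,0,0,0],[0,0,0.01,0,0,0],[0,0,0.005,0,0,0],[0,0,0,0,0,0],[0,0,0,0,0,0]]]'

```text
time: 15.7
tool_pos: [423.7, -166.2, 80.7]
ee_rot: [-2.105, 2.331, -0.002]
ft_force: [0.3, 0.8, -2.4]
finger_gap: 19.4
grasp_force: 78.8
```

```bash
python3 - <<'E'
from h import *
go([422.8,-166.1,66])
E
```

```text
t15.7 pos [ 423.7 -166.2   80.7] yaw_y 174.2 zdir [ 0.001 -0.    -1.   ] gap 19.4 F [ 0.3  0.8 -2.4] grip 78.8
shift [-0.      0.0009  0.0147]
tilt fix deg [-0.07 -0.01  0.  ]
```

Emit:
jog_arm --increments '[[[0,0,0.001,0,0,0],[0,0,0.001,0,0,0],[0,0,0.001,0,0,0],[0,0,0.001,0,0,0],[0,0,0.001,0,0,0],[0,0,0.001,0,0,0],[0,0,0.001,0,0,0],[0,0,0.001,0,0,0],[0,0,0.001,0,0,0],[0,0,0.001,0,0,0],[0,0,0.001,0,0,0],[0,0,0,0,0,0]]]'

```text
time: 16.9
tool_pos: [423.2, -166.2, 69.3]
ee_rot: [-2.105, 2.332, -0.001]
ft_force: [-2.7, 1.1, 4.0]
finger_gap: 19.4
grasp_force: 79.9
```

Emit:
jog_arm --increments '[[[0,0,0.0005,0,0,0],[0,0,0.0005,0,0,0],[0,0,0.0005,0,0,0],[0,0,0.0005,0,0,0],[0,0,0,0,0,0]]]'

```text
time: 17.4
tool_pos: [423.2, -166.2, 67.0]
ee_rot: [-2.105, 2.332, -0.0]
ft_force: [-2.0, 1.4, 3.8]
finger_gap: 19.7
grasp_force: 79.9
```

Emit:
jog_arm --increments '[[[0,0,0.0005,0,0,0],[0,0,0.0005,0,0,0],[0,0,0.0005,0,0,0],[0,0,0,0,0,0]]]'

```text
time: 17.8
tool_pos: [423.3, -166.2, 66.2]
ee_rot: [-2.105, 2.332, -0.001]
ft_force: [-2.9, 2.2, 10.6]
finger_gap: 19.2
grasp_force: 80.7
```

Emit:
jog_arm --increments '[[[0,0,0.0005,0,0,0],[0,0,0,0,0,0]]]'

```text
time: 18.0
tool_pos: [423.3, -166.2, 66.2]
ee_rot: [-2.105, 2.331, -0.001]
ft_force: [-4.9, 2.5, 12.8]
finger_gap: 19.4
grasp_force: 81.2
```

Flush: z stopped at 66.2 with the force rising. I press slightly more, lift straight off, and go to yellow.

Emit:
jog_arm --increments '[[[0,0,0.0005,0,0,0],[0,0,0.0005,0,0,0],[0,0,0,0,0,0]]]'

```text
time: 18.3
tool_pos: [423.4, -166.3, 66.2]
ee_rot: [-2.106, 2.331, -0.002]
ft_force: [-6.9, 4.6, 23.0]
finger_gap: 19.4
grasp_force: 82.2
```

Emit:
jog_arm --increments '[[[0,0,-0.002,0,0,0],[0,0,-0.004,0,0,0],[0,0,-0.013,0,0,0],[0,0,-0.013,0,0,0],[-0.021,-0.0028,0,0,0,0],[-0.021,-0.0028,0,0,0,0],[-0.021,-0.0028,0,0,0,0],[-0.021,-0.0028,0,0,0,0],[0,0,0,0,0,0]]]'

```text
time: 19.2
tool_pos: [443.2, -81.9, 95.3]
ee_rot: [-2.107, 2.33, 0.001]
ft_force: [-0.4, -0.4, -2.3]
finger_gap: 19.2
grasp_force: 78.9
```

```bash
python3 - <<'E'
from h import *
go([442.9,-83.7,80])
s1=arm.snapshot('side')[...,::-1].copy()
m=mask(s1,(19,120,90),(28,255,255)); k,l,st,ce=cv2.connectedComponentsWithStats(m)
print([(st[i][4].tolist(),ce[i].round(1).tolist()) for i in range(1,k) if st[i][4]>12 and 300<ce[i][0]<450 and 190<ce[i][1]<270])
cv2.imwrite('pics/s11.png',s1)
E
```

```text
t19.2 pos [443.2 -81.9  95.3] yaw_y 174.3 zdir [-0.001  0.001 -1.   ] gap 19.2 F [-0.4 -0.4 -2.3] grip 78.9
shift [0.0019 0.0001 0.0153]
tilt fix deg [0.03 0.04 0.  ]
[(17, [329.5, 227.4])]
```

Emit:
jog_arm --increments '[[[0.0015,0,0.006,0,0,0],[0,0,0.006,0,0,0],[0,0,0.004,0,0,0],[0,0,0.002,0,0,0],[0,0,0.001,0,0,0],[0,0,0.001,0,0,0],[0,0,0.001,0,0,0],[0,0,0.001,0,0,0],[0,0,0.001,0,0,0],[0,0,0.001,0,0,0],[0,0,0.001,0,0,0],[0,0,0,0,0,0]]]'

```text
time: 20.45
tool_pos: [442.8, -85.2, 71.6]
ee_rot: [-2.105, 2.332, -0.001]
ft_force: [-1.9, 0.2, 3.8]
finger_gap: 19.4
grasp_force: 79.9
```

Emit:
jog_arm --increments '[[[0,0,0.0005,0,0,0],[0,0,0.0005,0,0,0],[0,0,0.0005,0,0,0],[0,0,0.0005,0,0,0],[0,0,0.0005,0,0,0],[0,0,0.0005,0,0,0],[0,0,0.0005,0,0,0],[0,0,0,0,0,0]]]'

```text
time: 21.25
tool_pos: [442.8, -85.2, 67.5]
ee_rot: [-2.105, 2.332, -0.0]
ft_force: [-1.0, 0.8, 4.1]
finger_gap: 19.2
grasp_force: 79.8
```

Emit:
jog_arm --increments '[[[0,0,0.0005,0,0,0],[0,0,0.0005,0,0,0],[0,0,0.0005,0,0,0],[0,0,0,0,0,0]]]'

```text
time: 21.65
tool_pos: [442.8, -85.2, 66.2]
ee_rot: [-2.105, 2.332, -0.0]
ft_force: [-1.8, -0.1, 5.4]
finger_gap: 19.6
grasp_force: 80.0
```

Emit:
jog_arm --increments '[[[0,0,0.0005,0,0,0],[0,0,0.0005,0,0,0],[0,0,0.0005,0,0,0],[0,0,0,0,0,0]]]'

```text
time: 22.05
tool_pos: [442.9, -85.3, 66.2]
ee_rot: [-2.105, 2.331, -0.002]
ft_force: [-6.1, 2.9, 18.5]
finger_gap: 19.0
grasp_force: 81.8
```

Emit:
jog_arm --increments '[[[0,0,-0.002,0,0,0],[0,0,-0.004,0,0,0],[0,0,-0.013,0,0,0],[0,0,-0.013,0,0,0],[-0.022,0.0028,0,0,0,0],[-0.022,0.0028,0,0,0,0],[-0.022,0.0028,0,0,0,0],[-0.0216,0.0028,0,0,0,0],[0,0,0,0,0,0],[0,0,0,0,0,0]]]'

```text
time: 23.05
tool_pos: [440.1, 3.3, 96.0]
ee_rot: [2.106, -2.33, -0.001]
ft_force: [0.6, 0.3, -3.2]
finger_gap: 19.3
grasp_force: 78.9
```

```bash
python3 - <<'E'
from h import *
go([440.7,2.9,80])
s1=arm.snapshot('side')[...,::-1].copy()
m=mask(s1,(19,120,90),(28,255,255)); k,l,st,ce=cv2.connectedComponentsWithStats(m)
print([(st[i][4].tolist(),ce[i].round(1).tolist()) for i in range(1,k) if st[i][4]>8 and 300<ce[i][0]<450 and 190<ce[i][1]<270])
print(proj('side',[422.8,-166,20]),proj('side',[442.9,-83.7,20]))
cv2.imwrite('pics/s12.png',s1)
E
```

```text
t23.1 pos [440.1   3.3  96. ] yaw_y 174.2 zdir [-0.001 -0.    -1.   ] gap 19.3 F [ 0.6  0.3 -3.2] grip 78.9
shift [ 0.0003 -0.0007  0.016 ]
tilt fix deg [ 0.07 -0.02  0.  ]
[(17, [329.7, 234.8]), (16, [339.3, 234.5])]
[332.82565602 245.57827612] [331.81346704 230.66848639]
```

Emit:
jog_arm --increments '[[[0,0,0.006,0,0,0],[0,0,0.006,0,0,0],[0,0,0.004,0,0,0],[0,0,0.002,0,0,0],[0,0,0.001,0,0,0],[0,0,0.001,0,0,0],[0,0,0.001,0,0,0],[0,0,0.001,0,0,0],[0,0,0.001,0,0,0],[0,0,0.001,0,0,0],[0,0,0.001,0,0,0],[0,0,0,0,0,0]]]'

```text
time: 24.3
tool_pos: [440.6, 3.1, 72.0]
ee_rot: [-2.105, 2.332, -0.0]
ft_force: [-1.6, 0.8, 1.8]
finger_gap: 19.6
grasp_force: 79.7
```

Emit:
jog_arm --increments '[[[0,0,0.0005,0,0,0],[0,0,0.0005,0,0,0],[0,0,0.0005,0,0,0],[0,0,0.0005,0,0,0],[0,0,0.0005,0,0,0],[0,0,0.0005,0,0,0],[0,0,0.0005,0,0,0],[0,0,0.0005,0,0,0],[0,0,0.0005,0,0,0],[0,0,0,0,0,0]]]'

```text
time: 25.3
tool_pos: [440.6, 3.1, 67.0]
ee_rot: [-2.105, 2.332, -0.0]
ft_force: [-2.3, 0.3, 3.7]
finger_gap: 19.2
grasp_force: 79.8
```

Emit:
jog_arm --increments '[[[0,0,0.0005,0,0,0],[0,0,0.0005,0,0,0],[0,0,0.0005,0,0,0],[0,0,0,0,0,0]]]'

```text
time: 25.7
tool_pos: [440.7, 3.1, 66.2]
ee_rot: [-2.105, 2.331, -0.001]
ft_force: [-3.8, 1.2, 9.5]
finger_gap: 19.5
grasp_force: 80.5
```

Emit:
jog_arm --increments '[[[0,0,0.0005,0,0,0],[0,0,0.0005,0,0,0],[0,0,0,0,0,0]]]'

```text
time: 26.0
tool_pos: [440.7, 3.1, 66.2]
ee_rot: [-2.105, 2.331, -0.001]
ft_force: [-7.8, 1.0, 18.3]
finger_gap: 19.4
grasp_force: 81.8
```

Emit:
jog_arm --increments '[[[0,0,-0.002,0,0,0],[0,0,-0.004,0,0,0],[0,0,-0.015,0,0,0],[0,0,-0.03,0,0,0],[0,0,-0.025,0,0,0],[0.03,0,0,0,0,0],[0.0375,0.0018,0,0,0,0],[0.0375,0.0018,0,0,0,0],[0.0375,0.0018,0,0,0,0],[0.0375,0.0018,0,0,0,0]]]'

```text
time: 27.0
tool_pos: [414.2, -176.4, 139.8]
ee_rot: [2.105, -2.331, -0.002]
ft_force: [0.7, 0.1, -2.8]
finger_gap: 19.4
grasp_force: 79.0
```

Emit:
jog_arm --increments '[[[0.0375,0.0018,0,0,0,0],[0.0375,0.0017,0,0,0,0],[0.0375,0,0,0,0,0],[0.0375,0,0,0,0,0],[0.0375,0,0,0,0,0],[0,0,0,0,0,0],[0,0,0,0,0,0]]]'

```text
time: 27.7
tool_pos: [391.6, -361.7, 139.2]
ee_rot: [2.102, -2.334, -0.004]
ft_force: [-0.6, 1.1, -3.1]
finger_gap: 19.4
grasp_force: 79.3
```

```bash
python3 - <<'E'
from h import *
S=np.load('w9.npz')
im=cv2.imread('pics/w9.png')
m=mask(im,(8,90,140),(20,255,255)); m[130:]=0
k,l,st,ce=cv2.connectedComponentsWithStats(cv2.morphologyEx(m,cv2.MORPH_CLOSE,np.ones((7,7),np.uint8)))
i=1+np.argmax(st[1:,4]); p=(st[i][0]+st[i][2]/2-.5,st[i][1]+st[i][3]/2-.5); print(st[i],ce[i],p); X=pt('wrist',p,6,S); print('pad',X)
print('side pad',pt('side',(344,297),6))
go([*X,54])
a=arm.snapshot('top')[...,::-1].copy(); cv2.imwrite('pics/t13.png',a); s1=arm.snapshot('side')[...,::-1].copy(); cv2.imwrite('pics/s13.png',s1)
for im,c in((a,'top'),(s1,'side')):
    m=mask(im,(17,100,80),(29,255,255)); k,l,st,ce=cv2.connectedComponentsWithStats(m)
    print([(st[i][4].tolist(),ce[i].round(1).tolist(),pt(c,ce[i],20).round(1).tolist()) for i in range(1,k) if st[i][4]>8 and 240<ce[i][0]<345 and 200<ce[i][1]<260])
E
```

```text
[ 309    0   86   98 6413] [351.45516919  49.7060658 ] (np.float64(351.5), np.float64(48.5))
pad [ 391.81814752 -361.31952148]
side pad [ 390.03194555 -368.20712527]
t27.7 pos [ 391.6 -361.7  139.2] yaw_y 174.0 zdir [-0.002  0.002 -1.   ] gap 19.4 F [-0.6  1.1 -3.1] grip 79.3
shift [-0.0003 -0.0003  0.0852]
tilt fix deg [0.12 0.09 0.  ]
[(9, [261.6, 212.4], [456.4, -3.4])]
[(18, [329.0, 226.5], [442.9, -57.4]), (10, [320.6, 226.6], [422.4, -53.5]), (51, [344.4, 230.4], [473.3, -88.9]), (23, [329.4, 235.0], [430.6, -107.0])]
```

Emit:
jog_arm --increments '[[[0,0,0.02,0,0,0],[0,0,0.02,0,0,0],[0,0,0.02,0,0,0],[0,0,0.014,0,0,0],[0,0,0.006,0,0,0],[0,0,0.003,0,0,0],[0,0,0.001,0,0,0],[0,0,0.001,0,0,0],[0,0,0.001,0,0,0],[0,0,0.001,0,0,0],[0,0,0,0,0,0]]]'

```text
time: 28.9
tool_pos: [392.4, -361.4, 53.6]
ee_rot: [-2.105, 2.332, -0.0]
ft_force: [0.8, -0.0, -3.1]
finger_gap: 19.3
grasp_force: 79.1
```

Emit:
jog_arm --increments '[[[0,0,0.0005,0,0,0],[0,0,0.0005,0,0,0],[0,0,0.0005,0,0,0],[0,0,0,0,0,0],[0,0,0,0,0,0]]]'

```text
time: 29.4
tool_pos: [392.4, -361.5, 52.4]
ee_rot: [2.105, -2.332, 0.001]
ft_force: [0.3, -0.6, 0.3]
finger_gap: 19.7
grasp_force: 79.7
```

Emit:
jog_arm --increments '[[[0,0,0,0,0,0],[0,0,0,0,0,0],[0,0,0,0,0,0],[0,0,0,0,0,0],[0,0,0,0,0,0],[0,0,0,0,0,0],[0,0,0,0,0,0],[0,0,0,0,0,0],[0,0,0,0,0,0],[0,0,0,0,0,0]]]' --gripper 0

```text
time: 30.4
tool_pos: [392.4, -361.4, 52.1]
ee_rot: [2.105, -2.332, -0.0]
ft_force: [0.2, -0.4, -1.0]
finger_gap: 85.3
grasp_force: 0.0
```

Emit:
jog_arm --increments '[[[0,0,-0.01,0,0,0],[0,0,-0.02,0,0,0],[0,0,-0.03,0,0,0],[0,0,-0.03,0,0,0],[0,0,-0.03,0,0,0],[0,0,-0.03,0,0,0],[0,0,-0.02,0,0,0],[0,0,0,0,0,0],[0,0,0,0,0,0]]]'

```text
time: 31.3
tool_pos: [392.5, -361.3, 222.8]
ee_rot: [-2.105, 2.331, -0.002]
ft_force: [0.2, -0.3, -0.4]
finger_gap: 85.2
grasp_force: 0.0
```

```bash
python3 - <<'E'
from h import *
go([360,-250,222],94)
s=arm.get_state(); w=arm.snapshot('wrist')[...,::-1].copy(); cv2.imwrite('pics/w14.png',w); sd=arm.snapshot('side')[...,::-1].copy(); cv2.imwrite('pics/s14.png',sd)
def red(im):
    h=cv2.cvtColor(im,cv2.COLOR_BGR2HSV); m=(((h[...,0]<6)|(h[...,0]>174))&(h[...,1]>180)&(h[...,2]>60)).astype(np.uint8)
    n,l,st,c=cv2.connectedComponentsWithStats(m); return [(st[i].tolist(),c[i].round(1)) for i in range(1,n) if st[i][4]>60]
for st,c in red(w): p=(st[0]+st[2]/2-.5,st[1]+st[3]/2-.5); print('w',st,pt('wrist',p,123,s))
for st,c in red(sd): print('s',st,c)
print(proj('side',[392,-361,123]),proj('wrist',[392,-361,123],s))
E
```

```text
t31.3 pos [ 392.5 -361.3  222.8] yaw_y 174.1 zdir [ 0.001 -0.    -1.   ] gap 85.2 F [ 0.2 -0.3 -0.4] grip 0.0
turn z 80.15 (shift below is in present axes)
shift [-0.1075  0.0437  0.0007]
tilt fix deg [-0.07 -0.01  0.  ]
w [305, 215, 34, 35, 927] [ 391.93898637 -362.36886272]
w [541, 301, 71, 69, 1703] [ 206.12343416 -261.32748135]
[345.75776641 240.93157139] [321.61009562 233.86249597]
```

Punch knob at (391.9,-362.4): it stands upright on the pad's centre. I turn the tool to face the rail and go to view the plates.

Emit:
jog_arm --increments '[[[0,0,0,0,0,8.5],[0,0,0,0,0,8.5],[0,0,0,0,0,8.5],[0,0,0,0,0,8.5],[0,0,0,0,0,8.5],[0,0,0,0,0,8.5],[0,0,0,0,0,8.5],[0,0,0,0,0,8.5],[0,0,0,0,0,8.5],[0,0,0,0,0,8.5],[0,0,0,0,0,2.5],[0,0,0,0,0,0]]]'

```text
time: 32.6
tool_pos: [391.9, -361.1, 221.2]
ee_rot: [-0.092, -3.138, -0.001]
ft_force: [0.1, 0.8, -0.3]
finger_gap: 85.4
grasp_force: 0.0
```

```bash
python3 - <<'E'
from h import *
go([330,-85,222],86.6)
S=np.load('w9.npz')
for n,p,z in (('sq blade end',(440,230),3),('sq blade end r',(465,232),3),('handle',(445,60),14),('handle',(540,90),14),('tape',(480,350),10),('tape r',(548,390),10)): print(n,pt('wrist',p,z,S))
print('tape top',pt('top',(270,285),10))
E
```

```text
t32.6 pos [ 391.9 -361.1  221.2] yaw_y 86.6 zdir [-0.002  0.001 -1.   ] gap 85.4 F [ 0.1  0.8 -0.3] grip 0.0
turn z 0.04 (shift below is in present axes)
shift [ 0.078   0.272  -0.0005]
tilt fix deg [ 0.05 -0.1   0.  ]
sq blade end [ 322.64514723 -196.95877648]
sq blade end r [ 299.20635116 -192.61015026]
handle [ 319.36442021 -342.68605914]
handle [ 241.41581892 -311.83401488]
tape [286.52455782 -68.96648208]
tape r [215.18888717 -14.04189752]
tape top [277.45257287 -36.22530221]
```

Emit:
jog_arm --increments '[[[0.0113,0.0389,0,0,0,0],[0.0113,0.0389,0,0,0,0],[0.0113,0.0389,0,0,0,0],[0.0113,0.0389,0,0,0,0],[0.0113,0.0389,0,0,0,0],[0.0113,0.0389,0,0,0,0],[0.0113,0.0389,0,0,0,0],[0,0,0,0,0,0],[0,0,0,0,0,0]]]' --gripper 165

```text
time: 33.5
tool_pos: [329.2, -84.2, 222.0]
ee_rot: [0.085, 3.14, -0.0]
ft_force: [0.1, -0.5, -0.5]
finger_gap: 30.2
grasp_force: 0.0
```

```bash
python3 - <<'E'
from h import *
go(None)
s=arm.get_state(); w=arm.snapshot('wrist')[...,::-1].copy(); cv2.imwrite('pics/w15.png',w)
np.savez('w15.npz',tool_pos=s['tool_pos'],ee_rot=s['ee_rot'])
E
```

```text
t33.5 pos [329.2 -84.2 222. ] yaw_y 86.9 zdir [ 0. -0. -1.] gap 30.2 F [ 0.1 -0.5 -0.5] grip 0.0
tilt fix deg [-0.    0.01  0.  ]
```

View pics/w15.png

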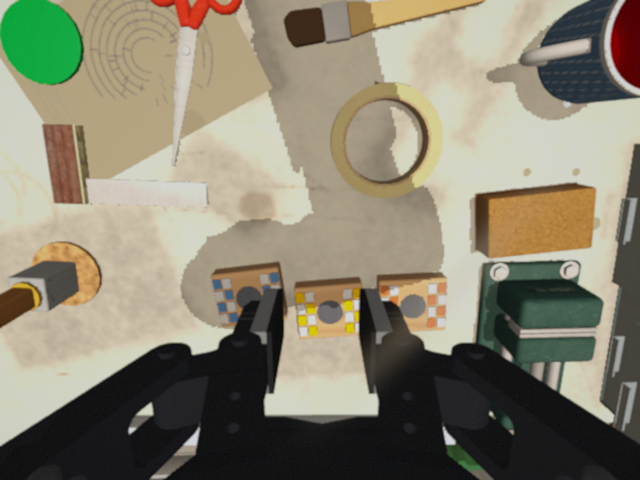

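The view shows the blue button at (247,297), yellow at (329,312) and terracotta at (412,306). The robot-side edges run (212,271)-(281,263), (296,284)-(360,278) and (377,275)-(446,273). The tape, square and block are clear of the push lanes.

```bash
python3 - <<'E'
from h import *
S=np.load('w15.npz')
for n,b,e1,e2 in (('blue',(247,297),(212,271),(281,263)),('yel',(329,312),(296,284),(360,278)),('terr',(412,306),(377,275),(446,273))):
    a,c=pt('wrist',e1,0,S),pt('wrist',e2,0,S); d=c-a
    print(n,pt('wrist',b,20,S).round(1),a.round(1),c.round(1),'edge angle',np.degrees(np.arctan2(d[1],d[0])).round(1),np.linalg.norm(d).round(1))
go([372,-170,20],86.6)
E
```

```text
blue [ 421.4 -167. ] [ 398.2 -205.7] [ 393.2 -131.5] edge angle 93.9 74.4
yel [442.9 -83.3] [ 417.9 -117.3] [414.7 -48.3] edge angle 92.7 69.1
terr [440.8   3.1] [412.3 -30. ] [414.   43.6] edge angle 88.7 73.7
t33.5 pos [329.2 -85.  221.9] yaw_y 86.8 zdir [-0. -0. -1.] gap 30.1 F [ 0.2 -0.9  0.4] grip 0.0
turn z 0.17 (shift below is in present axes)
shift [-0.0475 -0.0824  0.202 ]
tilt fix deg [-0.02 -0.01  0.  ]
```

Emit:
jog_arm --increments '[[[-0.0068,-0.0109,0.025,0,0,0.2],[-0.0068,-0.0109,0.025,0,0,0],[-0.0068,-0.0109,0.025,0,0,0],[-0.0068,-0.0109,0.025,0,0,0],[-0.0068,-0.0109,0.025,0,0,0],[-0.0068,-0.0109,0.025,0,0,0],[-0.0068,-0.0109,0.025,0,0,0],[0,0,0.02,0,0,0],[0,0,0.02,0,0,0],[0,0,0.012,0,0,0],[0,0,0.012,0,0,0],[0,0,0,0,0,0]]]'

```text
time: 34.75
tool_pos: [370.3, -165.3, -18.7]
ee_rot: [-0.101, -3.135, -0.0]
ft_force: [-1.1, -0.1, 0.1]
finger_gap: 30.2
grasp_force: 0.0
```

```bash
python3 - <<'E'
from h import *
go([509,-172.5,-17],86.6)
E
```

```text
t34.8 pos [ 370.3 -165.3  -18.7] yaw_y 86.3 zdir [-0.005  0.    -1.   ] gap 30.2 F [-1.1 -0.1  0.1] grip 0.0
turn z -0.31 (shift below is in present axes)
shift [-0.1389  0.0018 -0.0023]
tilt fix deg [-0.   -0.26  0.  ]
```

Emit:
jog_arm --increments '[[[-0.008,0,0,0,0,0],[-0.008,0,0,0,0,0],[-0.008,0,0,0,0,0],[-0.008,0,0,0,0,0],[-0.008,0,0,0,0,0],[-0.008,0,0,0,0,0],[-0.008,0,0,0,0,0],[-0.008,0,0,0,0,0],[-0.008,0,0,0,0,0],[-0.008,0,0,0,0,0],[-0.008,0,0,0,0,0],[0,0,0,0,0,0]]]'

```text
time: 35.95
tool_pos: [462.3, -169.6, -16.8]
ee_rot: [0.097, 3.137, -0.0]
ft_force: [0.5, -0.1, 0.2]
finger_gap: 30.0
grasp_force: 0.0
```

Emit:
jog_arm --increments '[[[-0.005,0,0,0,0,0],[-0.005,0,0,0,0,0],[-0.005,0,0,0,0,0],[-0.005,0,0,0,0,0],[-0.005,0,0,0,0,0],[-0.003,0,0,0,0,0],[-0.002,0,0,0,0,0],[-0.002,0,0,0,0,0],[-0.002,0,0,0,0,0],[-0.002,0,0,0,0,0],[-0.002,0,0,0,0,0],[0,0,0,0,0,0]]]'

```text
time: 37.15
tool_pos: [498.5, -171.9, -16.8]
ee_rot: [0.097, 3.139, -0.0]
ft_force: [-0.8, 0.0, 0.1]
finger_gap: 29.8
grasp_force: 0.4
```

Emit:
jog_arm --increments '[[[-0.002,0,0,0,0,0],[-0.002,0,0,0,0,0],[-0.002,0,0,0,0,0],[0,0,0,0,0,0]]]'

```text
time: 37.55
tool_pos: [504.3, -172.3, -16.8]
ee_rot: [0.097, 3.14, -0.0]
ft_force: [-1.7, -1.3, 0.3]
finger_gap: 30.0
grasp_force: 0.8
```

Emit:
jog_arm --increments '[[[-0.0015,0,0,0,0,0],[-0.0015,0,0,0,0,0],[-0.0015,0,0,0,0,0],[0,0,0,0,0,0]]]'

```text
time: 37.95
tool_pos: [508.7, -172.5, -16.9]
ee_rot: [0.097, 3.14, -0.0]
ft_force: [-2.4, -0.5, 0.5]
finger_gap: 30.5
grasp_force: 1.4
```

Emit:
jog_arm --increments '[[[-0.001,0,0,0,0,0],[-0.001,0,0,0,0,0],[0,0,0,0,0,0]]]'

```text
time: 38.25
tool_pos: [510.5, -172.6, -16.9]
ee_rot: [0.097, 3.14, -0.0]
ft_force: [-3.8, -0.2, 2.7]
finger_gap: 30.1
grasp_force: 1.7
```

Emit:
jog_arm --increments '[[[-0.001,0,0,0,0,0],[-0.001,0,0,0,0,0],[0,0,0,0,0,0]]]'

```text
time: 38.55
tool_pos: [510.8, -172.6, -17.2]
ee_rot: [-0.098, -3.137, -0.0]
ft_force: [-7.0, 0.5, 5.7]
finger_gap: 30.0
grasp_force: 3.7
```

Emit:
jog_arm --increments '[[[-0.001,0,0,0,0,0],[0,0,0,0,0,0]]]'

```text
time: 38.75
tool_pos: [510.8, -172.7, -17.3]
ee_rot: [-0.098, -3.135, -0.0]
ft_force: [-8.5, 1.8, 6.6]
finger_gap: 30.4
grasp_force: 4.8
```

Emit:
jog_arm --increments '[[[0.005,0,0,0,0,0],[0.01,0,0,0,0,0],[0.02,0,-0.03,0,0,0],[0.025,0,-0.03,0,0,0],[0.025,0,0,0,0,0],[0.025,0.02,0,0,0,0],[0.023,0.033,0,0,0,0],[0,0.032,0,0,0,0],[0,0,0.03,0,0,0],[0,0,0.018,0,0,0],[0,0,0.012,0,0,0],[0,0,0,0,0,0]]]'

```text
time: 39.95
tool_pos: [385.0, -79.6, -18.0]
ee_rot: [-0.097, -3.139, 0.0]
ft_force: [-0.5, -0.8, -0.1]
finger_gap: 30.0
grasp_force: 0.0
```

```bash
python3 - <<'E'
from h import *
go([514,-87,-17],86.6)
s=arm.get_state(); w=arm.snapshot('wrist')[...,::-1].copy(); cv2.imwrite('pics/w16.png',w)
E
```

```text
t40.0 pos [385.  -79.6 -18. ] yaw_y 86.5 zdir [-0.002  0.    -1.   ] gap 30.0 F [-0.5 -0.8 -0.1] grip 0.0
turn z -0.15 (shift below is in present axes)
shift [-0.1293  0.0006 -0.0012]
tilt fix deg [-0.01 -0.09  0.  ]
```

Emit:
jog_arm --increments '[[[-0.008,0,0,0,0,0],[-0.008,0,0,0,0,0],[-0.008,0,0,0,0,0],[-0.008,0,0,0,0,0],[-0.008,0,0,0,0,0],[-0.008,0,0,0,0,0],[-0.008,0,0,0,0,0],[-0.008,0,0,0,0,0],[-0.008,0,0,0,0,0],[-0.008,0,0,0,0,0],[-0.008,0,0,0,0,0],[0,0,0,0,0,0]]]'

```text
time: 41.2
tool_pos: [475.2, -85.4, -16.9]
ee_rot: [0.098, 3.139, -0.0]
ft_force: [0.4, 0.4, -0.7]
finger_gap: 29.9
grasp_force: 0.0
```

Emit:
jog_arm --increments '[[[-0.005,0,0,0,0,0],[-0.005,0,0,0,0,0],[-0.005,0,0,0,0,0],[-0.005,0,0,0,0,0],[-0.005,0,0,0,0,0],[-0.003,0,0,0,0,0],[-0.002,0,0,0,0,0],[-0.002,0,0,0,0,0],[-0.002,0,0,0,0,0],[-0.002,0,0,0,0,0],[0,0,0,0,0,0]]]'

```text
time: 42.3
tool_pos: [510.2, -87.4, -16.8]
ee_rot: [0.097, 3.139, -0.0]
ft_force: [-1.7, 0.7, -0.7]
finger_gap: 30.0
grasp_force: 0.6
```

Emit:
jog_arm --increments '[[[-0.0015,0,0,0,0,0],[-0.0015,0,0,0,0,0],[-0.0015,0,0,0,0,0],[-0.0015,0,0,0,0,0],[0,0,0,0,0,0]]]'

```text
time: 42.8
tool_pos: [515.1, -87.9, -16.9]
ee_rot: [-0.097, -3.139, 0.0]
ft_force: [-4.5, -0.6, 3.4]
finger_gap: 30.4
grasp_force: 2.5
```

Emit:
jog_arm --increments '[[[-0.001,0,0,0,0,0],[-0.001,0,0,0,0,0],[-0.001,0,0,0,0,0],[0,0,0,0,0,0]]]'

```text
time: 43.2
tool_pos: [515.1, -88.0, -17.3]
ee_rot: [-0.098, -3.133, 0.0]
ft_force: [-11.5, 2.9, 9.6]
finger_gap: 29.8
grasp_force: 6.2
```

Emit:
jog_arm --increments '[[[0.005,0,0,0,0,0],[0.012,0,0,0,0,0],[0.022,0,-0.03,0,0,0],[0.025,0,-0.03,0,0,0],[0.025,0,0,0,0,0],[0.025,0.02,0,0,0,0],[0.023,0.033,0,0,0,0],[0,0.0335,0,0,0,0],[0,0,0.03,0,0,0],[0,0,0.018,0,0,0],[0,0,0.012,0,0,0],[0,0,0,0,0,0]]]'

```text
time: 44.4
tool_pos: [387.5, 7.1, -17.6]
ee_rot: [-0.097, -3.14, 0.0]
ft_force: [-0.1, -1.2, -0.7]
finger_gap: 29.9
grasp_force: 0.0
```

Emit:
jog_arm --increments '[[[-0.008,0,0,0,0,0],[-0.008,0,0,0,0,0],[-0.008,0,0,0,0,0],[-0.008,0,0,0,0,0],[-0.008,0,0,0,0,0],[-0.008,0,0,0,0,0],[-0.008,0,0,0,0,0],[-0.008,0,0,0,0,0],[-0.008,0,0,0,0,0],[-0.008,0,0,0,0,0],[-0.008,0,0,0,0,0],[0,0,0,0,0,0]]]'

```text
time: 45.6
tool_pos: [477.2, 1.6, -16.8]
ee_rot: [0.097, 3.138, 0.001]
ft_force: [0.8, 0.4, 0.2]
finger_gap: 30.0
grasp_force: 0.0
```

Emit:
jog_arm --increments '[[[-0.005,0,0,0,0,0],[-0.005,0,0,0,0,0],[-0.005,0,0,0,0,0],[-0.005,0,0,0,0,0],[-0.005,0,0,0,0,0],[-0.004,0,0,0,0,0],[-0.003,0,0,0,0,0],[-0.002,0,0,0,0,0],[-0.002,0,0,0,0,0],[-0.002,0,0,0,0,0],[-0.001,0,0,0,0,0],[0,0,0,0,0,0]]]'

```text
time: 46.8
tool_pos: [514.3, -1.0, -16.8]
ee_rot: [0.097, 3.14, 0.0]
ft_force: [-1.5, -0.3, -1.1]
finger_gap: 30.1
grasp_force: 0.4
```

Contact is expected near x ≈ 520.

Emit:
jog_arm --increments '[[[-0.0015,0,0,0,0,0],[-0.0015,0,0,0,0,0],[-0.0015,0,0,0,0,0],[0,0,0,0,0,0]]]'

```text
time: 47.2
tool_pos: [518.8, -1.3, -16.9]
ee_rot: [0.097, 3.14, -0.0]
ft_force: [-1.8, -0.4, -0.3]
finger_gap: 30.4
grasp_force: 0.8
```

Emit:
jog_arm --increments '[[[-0.001,0,0,0,0,0],[-0.001,0,0,0,0,0],[0,0,0,0,0,0]]]'

```text
time: 47.5
tool_pos: [519.5, -1.5, -17.0]
ee_rot: [-0.098, -3.138, 0.0]
ft_force: [-6.0, 1.5, 4.4]
finger_gap: 30.3
grasp_force: 2.9
```

Emit:
jog_arm --increments '[[[-0.001,0,0,0,0,0],[-0.001,0,0,0,0,0],[0,0,0,0,0,0]]]'

```text
time: 47.8
tool_pos: [519.5, -1.7, -17.3]
ee_rot: [-0.098, -3.135, 0.001]
ft_force: [-10.4, 3.0, 8.2]
finger_gap: 30.2
grasp_force: 5.5
```

All three contacts are collinear (510.8, 515.1, 519.5), so every plate is on the rail. I retreat and check with the top camera.

Emit:
jog_arm --increments '[[[0.005,0,0,0,0,0],[0.012,0,0,0,0,0],[0.02,0,-0.03,0,0,0],[0.025,0,-0.04,0,0,0],[0.03,-0.03,-0.04,0,0,0],[0.03,-0.03,-0.04,0,0,0],[0.03,-0.04,-0.04,0,0,0],[0.03,-0.04,-0.04,0,0,0],[0.028,-0.04,0,0,0,0],[0,-0.03,0,0,0,0],[0,0,0,0,0,0]]]'

```text
time: 48.9
tool_pos: [323.3, -176.0, 185.1]
ee_rot: [0.103, 3.136, -0.002]
ft_force: [0.5, -0.5, -0.9]
finger_gap: 30.1
grasp_force: 0.0
```

```bash
python3 - <<'E'
from h import *
go(None)
t=arm.snapshot('top')[...,::-1].copy(); s=arm.snapshot('side')[...,::-1].copy()
cv2.imwrite('pics/t17.png',t); cv2.imwrite('pics/s17.png',s)
a=cv2.resize(t[140:280,190:470],(800,400),interpolation=2); 
b=cv2.resize(s[190:310,300:540],(400,200),interpolation=2)
c=np.zeros((200,800,3),np.uint8); c[:,:400]=b
cv2.imwrite('pics/m17.png',np.vstack([a,c]))
E
```

```text
t48.9 pos [ 323.3 -176.   185.1] yaw_y 86.2 zdir [ 0.004 -0.001 -1.   ] gap 30.1 F [ 0.5 -0.5 -0.9] grip 0.0
tilt fix deg [-0.06  0.22  0.  ]
```

View pics/m17.png

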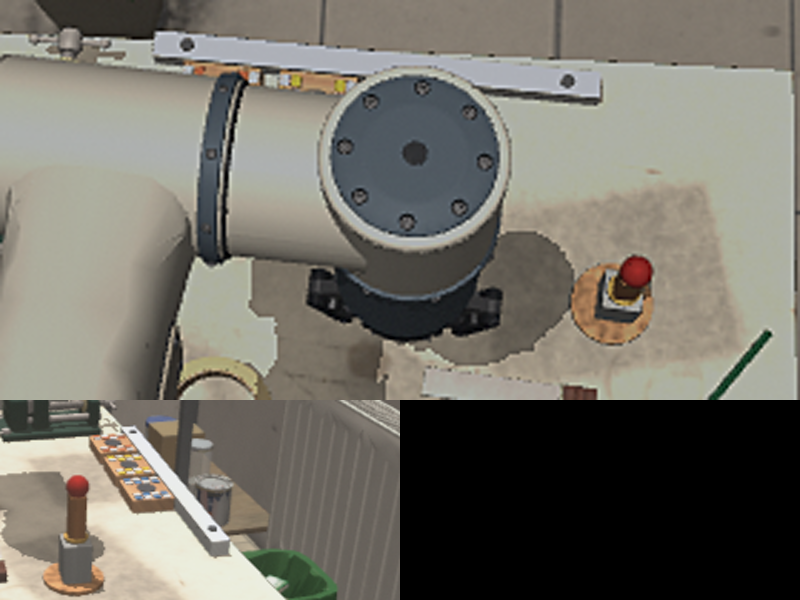

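Top and side views show the three plates lined up flat against the rail. Their buttons are at about (113,442), (128,465) and (147,488) in the side crop. The punch stands on the middle of the cork pad (knob (636,271), pad (612,303)), and the bystanders are in place. I hand in.

```bash
python3 -c "
from workcell import arm
print(arm.job_done())"
```

```text
the job is handed in; nothing more can be done
None
```

I handed the job in at about 49 s of robot time: the three plates present have their buttons pressed to the hard stop and lie flat against the rail, the punch stands upright on the middle of the cork pad, and the hand-in gave no verdict.

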